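# Scrub the tilted soak jar with the bottle brush

## Robot

A 6-joint arm with a two-finger parallel gripper is mounted at the origin on the work surface. World frame = base frame: x ahead of the robot, y to its left, z up, the work surface at z = 0. Lengths are in m, angles in rad, forces in N, time in s.
With the tool pointing down it reaches from about 0.325 to 0.9 m from the base axis. Payload 6.1 kg.
Tool frame: the origin (TCP) lies midway between the tips of the shut fingers; the grasp point (between the pads) lies 19 mm behind it; z points along the fingers, y is the line along which they close (so a half turn about z gives the same grasp; the last joint's range is limited). The gripper opens to 85 mm and grips with 20 to 120 N. Pads are 22 mm wide; open, the fingers measure 114 mm over their backs; the gripper's body (76 mm by 85 mm) begins 54 mm behind the grasp point. The pads swing forward as they close: fully open they stand 13 mm farther back than shut.
Start: joints at [1.078, 0.22, 1.526, -0, 1.395, -0.126], TCP at [0.224, 0.583, 0.231] pointing down, gripper open.
Joint ranges: [-2.98, 2.98], [-0.91, 2.08], [0.09, 2.57], [-1.24, 4.39], [0.2, 2.65], [-2.68, 2.68]. Speed limits (rad/s): [2.57, 2.57, 3.01, 3.14, 3.14, 3.14].

## Interface

Orientations are given as [roll, pitch, yaw] about the fixed x, y, z axes, in that order (R = Rz(yaw) Ry(pitch) Rx(roll)).
In Python, from plant import movep, move_l, set_joints, gripper_to, hold, inverse_kinematics, observe, get_image, get_calibration, Unreachable, job_done gives the robot as it stands. Calls block until the motion is done:
- movep(position, orientation): joint-space move of the TCP to a pose.
- move_l(position, feed=0.15, rotation=None, max_force=None): straight line of the TCP; rotation=None keeps the orientation; feed is the mean speed in m/s. With max_force (N) it stops when the force on the tool has changed by that much, and returns True; else False.
- set_joints(angles): joint-space move.
- gripper_to(opening, f_grip=None): finger opening in m; f_grip is the grip in N (None keeps the last); returns when the fingers have stopped.
- hold(seconds).
- inverse_kinematics(position, orientation): joint angles nearest the present ones, or None.
- observe(): the state.
- get_image(name): name is "side" or "top" or "wrist"; returns (picture, depth): 420x560x3 uint8, red, green, blue; 420x560 float32, m along the optical axis (not along the pixel's ray), 0 where there is no reading.
- get_calibration(name): a dict with "intrinsics" (3x3 intrinsics, pixels), "world_from_camera" (4x4, takes a point from camera to world coordinates). Camera axes: x right, y down, z forward; pixel columns grow to the right and rows downward; lengths in m; the calibration is good to about 2 mm. A picture is of the moment at which its call begins: read the wrist's pose just before it. get_calibration takes no time and is no camera call; for the wrist camera it gives the pose at the moment of the call.
A pose or a line that the arm cannot do raises Unreachable and nothing moves.
- job_done(): hands the job in; it is judged then, once.
The state is a dict: "time_s": time; "q": joint angles; "joint_velocities": joint speeds; "joint_torque": joint torques, N m; "eef_pos": TCP position; "tcp_rot": TCP orientation; "ft_force": force on the tool from outside, world axes, zero at the start; "torque": the same for the moment, N m; "opening": finger opening in m; "grasp_force": force on a finger pad.
Only numpy, scipy, OpenCV 4.12 (cv2) and the standard library are available. Lean on these libraries where they do the work, as an engineer would, in place of code of your own. Each camera call takes 0.05 s, during which the arm holds its last target. There are 200 camera calls.

## Task

Take the bottle brush from its holder and scrub the inside of the steel soak jar in the tilted rack: push the brush down until it presses gently on the drip plate inside, draw it up until the bristles show at the mouth, and do this until the plate has been pressed three times. Then lower the brush back into its holder, head down, right to the bottom, and let go. Do not ram the jar, and leave the white bottle, the steel dish and the glass pot where they are.

Things in the scene. Friction and masses are not known exactly. Their poses are not given: they have to be found in the camera images.
- brush: Bottle brush, head down in its holder, 230 mm long, 60 to 140 g. Origin: centre of the head's flat lower end; z runs up to the handle. White head 40 mm in diameter from z=0 to 55 mm, steel stem 8 mm thick to 150 mm, flat grey handle from 150 to 230 mm, 24 mm wide along x, 14 mm thick along y. Good grip: z=190 mm, fingers closing along y.
- brush_tip (a point): Centre of the lower end of the brush head; same point and axes as the brush's origin while nothing presses on it. The end tuft (37 mm in diameter, the lowest 14 mm of the head) is springy: it begins to give at 1.6 N and yields 0.8 N per mm, up to 12 mm (11 N), then it is hard.
- jar_mouth (a point): Centre of the jar's open mouth; z points out of the mouth along the jar's axis, which leans 0.28 to 0.55 rad from vertical, towards the rack's -x (roughly to the robot). Bore 64 mm in diameter. The drip plate that has to be pressed lies 110 to 140 mm below this point along the axis, at a depth that differs each time and is not reported: feel for it.
- jar: Plain round steel soak jar, 72 mm outside diameter, 160 mm long. Origin: on the jar's axis at the rack's axle, 80 mm above the table, 115 mm below the mouth; z along the jar's axis. The axle is stiff: the jar does not turn under forces below 30 N. Inside, a flat rigid steel drip plate, 62 mm in diameter, square to the axis, is stuck fast and covers the bottom.
- rack: Grey rack on which the jar is tilted, fixed to the table: base 130 x 120 x 12 mm, two steel cheeks 50 mm wide at y=+-46 mm up to 107 mm high. Origin: under the centre of the base; z up; the jar leans to its -x.
- holder: White round brush holder, fixed to the table: 68 mm outside diameter, 90 mm high, on a 100 mm square foot. Origin: centre of its underside, z up.
- holder_floor (a point): Centre of the inner floor of the holder, 6 mm above the table; the bore above it is 60 mm in diameter, 84 mm deep. The brush may lean in it.
- spray: Bystander: white plastic bottle, 68 mm in diameter, 200 mm high. Origin: centre of its underside.
- dish: Bystander: shallow open steel instrument dish, 120 x 200 x 30 mm. Origin: centre of its underside.
- pot: Bystander: glass pot with steel cap, 66 mm in diameter, 70 mm high. Origin: centre of its underside.
Things that resemble listed ones, but are neither listed nor needed, are in the scene too. What is meant by the rack is not orange, and is the smaller of those in its own colour.

How it is judged:
By the outcome, as a careful person would: the job done as asked, in the order asked, and still so for the second after the job is handed in, with the robot touching nothing.
It also fails if it takes over 72 s, if anything falls off the work surface, if the arm or the gripper's body presses on something with over 40 N, if the wrist force passes 120 N, or if a joint passes its speed limit or range.

## Working session

There is one attempt and no reset: what is moved stays moved. The work goes in short steps, each a Python script; the robot and the scene stay as the last script left them, time stands still between calls to the robot, and variables do not carry over. Pictures are saved under pics/ and viewed, at most 10 in all, crops included, and the job is handed in when it is done.

```bash
ls; mkdir -p pics; python3 - <<'E'
from plant import *
import cv2, numpy as np
for n in ("side","top","wrist"):
    c=get_calibration(n); im,d=get_image(n)
    cv2.imwrite(f"pics/{n}0.png",im[...,::-1]); np.savez(f"pics/{n}0.npz",im=im,d=d,K=c["intrinsics"],T=c["world_from_camera"])
    print(n,np.round(c["intrinsics"],1).tolist(),np.round(c["world_from_camera"],3).tolist(),(d>0).mean())
print(observe())
a=cv2.imread("pics/side0.png");b=cv2.imread("pics/top0.png")
E
```

```text
pics
side [[391.7, 0.0, 268.1], [0.0, 391.7, 211.8], [0.0, 0.0, 1.0]] [[-0.03, 0.883, -0.468, 0.959], [1.0, 0.03, -0.007, -0.015], [0.008, -0.468, -0.884, 0.925], [0.0, 0.0, 0.0, 1.0]] 0.9959438775510204
top [[413.7, 0.0, 281.9], [0.0, 413.7, 208.0], [0.0, 0.0, 1.0]] [[-0.015, -0.989, 0.145, 0.376], [-1.0, 0.013, -0.013, 0.001], [0.011, -0.145, -0.989, 1.218], [0.0, 0.0, 0.0, 1.0]] 0.9960586734693877
wrist [[323.2, 0.0, 279.4], [0.0, 323.2, 208.0], [0.0, 0.0, 1.0]] [[0.359, 0.902, 0.241, 0.162], [0.933, -0.346, -0.094, 0.607], [-0.002, 0.259, -0.966, 0.374], [0.0, 0.0, 0.0, 1.0]] 0.9959863945578231
{'time_s': 0.15, 'q': array([ 1.07789545e+00,  2.21058110e-01,  1.52734262e+00, -2.82933089e-05,
        1.39469560e+00, -1.26061525e-01]), 'joint_velocities': array([ 0.00198689, -0.0020814 , -0.00372724,  0.00034758,  0.00148453,
        0.00080688]), 'joint_torque': array([ 1.31492459e-03, -4.97483611e+01, -3.89902711e+01, -2.55506548e-04,
        7.07446685e-03, -3.80450444e-06]), 'eef_pos': array([0.22393618, 0.58300939, 0.23044542]), 'tcp_rot': array([-3.14009741e+00, -1.61426159e-04,  2.77475816e+00]), 'ft_force': array([-0.35758329, -0.94072685, -0.86377863]), 'torque': array([ 0.01347719, -0.00707594,  0.04196138]), 'grasp_force': 0.0, 'opening': 0.08552699787228155}
```

View pics/side0.png

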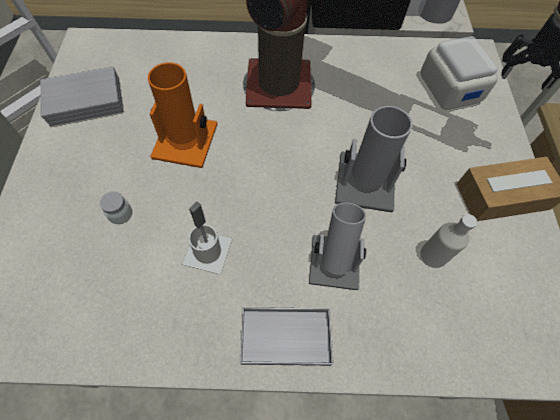

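View pics/top0.png

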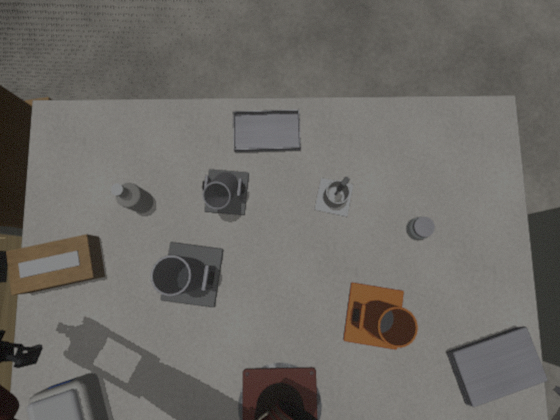

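The side view shows the smaller grey rack with its jar mouth at about (349,212). The brush is in its white holder with the handle at (198,215) and the holder rim at (205,240). The larger grey rack (370,160) and the orange one are decoys. In the top view the jar mouth is at (216,195) and the brush handle at (342,185). Next I measure them from the depth clouds.

```bash
cat > h.py <<'E'
import numpy as np, cv2
from plant import *
def cloud(n):
    z=np.load(f"pics/{n}.npz"); d=z["d"]; K=z["K"]; T=z["T"]
    v,u=np.mgrid[:d.shape[0],:d.shape[1]]
    P=np.stack([(u-K[0,2])/K[0,0]*d,(v-K[1,2])/K[1,1]*d,d],-1)@T[:3,:3].T+T[:3,3]
    P[d<=0]=np.nan
    return P,z["im"]
E
python3 - <<'E'
from h import *
for n,pts in (("side0",dict(rim=(349,213),base=(335,273),handle=(198,215),hold=(205,232),foot=(222,262))),("top0",dict(mouth=(216,195),handle=(342,185),foot=(325,205)))):
    P,im=cloud(n)
    for k,(u,v) in pts.items(): print(n,k,np.round(P[v,u],3),im[v,u])
Ps,_=cloud("side0");Pt,_=cloud("top0")
# table height check
for P in(Ps,Pt): print("table",np.nanmedian(P[...,2][(abs(P[...,2])<.02)]))
# crop heights
def dump(P,c,r,zmin):
    m=(np.hypot(P[...,0]-c[0],P[...,1]-c[1])<r)&(P[...,2]>zmin); return P[m]
for nm,P in(("s",Ps),("t",Pt)):
    c=Ps[215,198]
    H=dump(P,c,.08,.1)
    print(nm,"brush pts",len(H)); 
    for a in np.arange(.1,.26,.02):
        h=H[(H[:,2]>=a)&(H[:,2]<a+.02)]
        if len(h): print(round(a,2),len(h),h.mean(0).round(4),h.std(0).round(4))
    c=Ps[250,340]; J=dump(P,c,.12,.15); print(nm,"jar",len(J),J.min(0).round(3),J.max(0).round(3))
    B=P[(np.hypot(P[...,0]-c[0],P[...,1]-c[1])<.13)&(abs(P[...,2]-.012)<.004)]; print("base",len(B),cv2.minAreaRect(B[:,:2].astype(np.float32)) if len(B)>5 else 0)
E
python3 - <<'E'
import cv2,numpy as np
a=cv2.imread("pics/side0.png");b=cv2.imread("pics/top0.png")
o=np.zeros((400,800,3),np.uint8)
o[:,:400]=cv2.resize(a[190:290,175:275],(400,400),interpolation=cv2.INTER_CUBIC)
o[:,400:]=cv2.resize(b[160:230,180:250],(400,400),interpolation=cv2.INTER_CUBIC)
o2=np.zeros((400,800,3),np.uint8)
o2[:,:400]=cv2.resize(b[160:230,305:375],(400,400),interpolation=cv2.INTER_CUBIC)
o2[:,400:]=cv2.resize(a[195:295,295:395],(400,400),interpolation=cv2.INTER_CUBIC)
cv2.imwrite("pics/crop.png",cv2.resize(np.vstack([o,o2]),(600,600)))
E
```

```text
side0 rim [0.546 0.161 0.149] [102 103 105]
side0 base [0.654 0.139 0.054] [104 103 103]
side0 handle [ 0.594 -0.164  0.211] [40 41 44]
side0 hold [ 0.587 -0.163  0.114] [77 79 76]
side0 foot [ 0.618 -0.132  0.006] [184 188 187]
top0 mouth [0.583 0.17  0.071] [54 54 53]
top0 handle [ 0.575 -0.16   0.23 ] [51 53 50]
top0 foot [ 0.561 -0.144  0.003] [129 129 131]
table 0.000761568425313941
table -0.0005434317966073188
s brush pts 312
0.1 13 [ 0.5893 -0.1659  0.1106] [0.001  0.0022 0.0059]
0.12 14 [ 0.589  -0.1655  0.1296] [0.0016 0.0021 0.0053]
0.14 10 [ 0.5902 -0.1658  0.1485] [0.0025 0.0036 0.0063]
0.16 49 [ 0.5921 -0.1643  0.1698] [0.005  0.0061 0.0056]
0.18 55 [ 0.5924 -0.1642  0.1898] [0.0049 0.0059 0.0058]
0.2 57 [ 0.592  -0.1641  0.21  ] [0.0052 0.0062 0.0058]
0.22 114 [ 0.5896 -0.1656  0.233 ] [0.006  0.0056 0.0051]
s jar 989 [0.53  0.116 0.15 ] [0.617 0.188 0.201]
base 1005 ((0.6490601301193237, 0.1426762342453003), (0.12247582525014877, 0.2127256691455841), 82.49203491210938)
t brush pts 101
0.1 6 [ 0.5829 -0.1646  0.1086] [0.001  0.0021 0.0057]
0.12 1 [ 0.5833 -0.1633  0.1238] [0. 0. 0.]
0.14 1 [ 0.5742 -0.1634  0.1573] [0. 0. 0.]
0.16 10 [ 0.5773 -0.158   0.1703] [0.0029 0.0029 0.0056]
0.18 12 [ 0.5769 -0.1591  0.1898] [0.0026 0.0035 0.0057]
0.2 12 [ 0.5776 -0.158   0.2118] [0.0027 0.0028 0.0057]
0.22 58 [ 0.5846 -0.1649  0.2336] [0.006  0.0053 0.003 ]
0.24 1 [ 0.5928 -0.1712  0.2405] [0. 0. 0.]
t jar 325 [0.531 0.117 0.15 ] [0.614 0.19  0.201]
base 626 ((0.6474798321723938, 0.14260949194431305), (0.12557917833328247, 0.21697621047496796), 80.8758544921875)
```

View pics/crop.png

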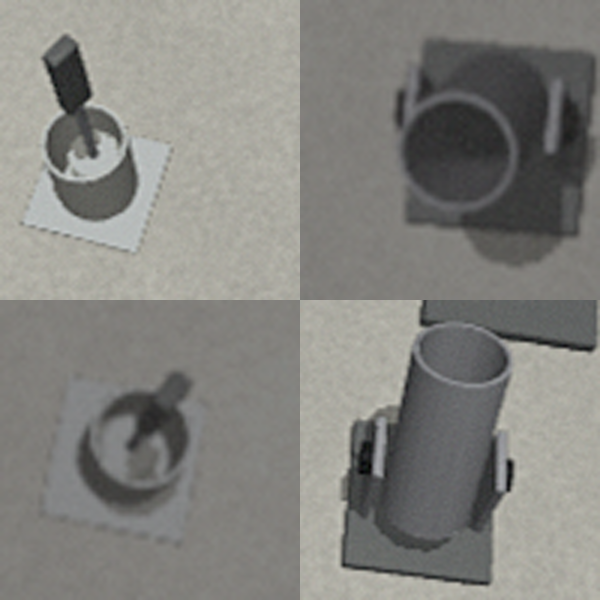

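The crops show a near-vertical brush with its wide handle rotated in yaw, and the jar leaning towards the robot. Next I take close wrist views, two places each, of the brush and the jar.

```bash
python3 - <<'E'
from h import *
def shot(name):
    c=get_calibration("wrist"); im,d=get_image("wrist")
    cv2.imwrite(f"pics/{name}.png",im[...,::-1]); np.savez(f"pics/{name}.npz",im=im,d=d,K=c["intrinsics"],T=c["world_from_camera"])
R=[np.pi,0,np.pi]
for n,p in (("wj1",(.54,.19,.36)),("wj2",(.54,.12,.36)),("wb1",(.58,-.14,.40)),("wb2",(.58,-.20,.40))):
    try: movep(p,R)
    except Unreachable as e: print(n,"unreachable",e); continue
    hold(.3); shot(n)
    o=observe(); print(n,o["time_s"],o["eef_pos"].round(3),o["q"].round(2))
a=[cv2.imread(f"pics/{n}.png") for n in("wj1","wj2","wb1","wb2")]
o=np.vstack([np.hstack(a[:2]),np.hstack(a[2:])]); cv2.imwrite("pics/wall.png",cv2.resize(o,(800,600)))
E
```

```text
wj1 2.3833 [0.54 0.19 0.36] [ 0.2   0.04  1.48  0.    1.61 -1.37]
wj2 3.1167 [0.54  0.121 0.36 ] [ 0.08 -0.    1.53  0.    1.61 -1.49]
wb1 4.5 [ 0.58  -0.139  0.4  ] [-0.37  0.1   1.35  0.    1.69 -1.94]
wb2 5.2 [ 0.58  -0.199  0.4  ] [-0.46  0.14  1.31  0.    1.69 -2.03]
```

View pics/wall.png

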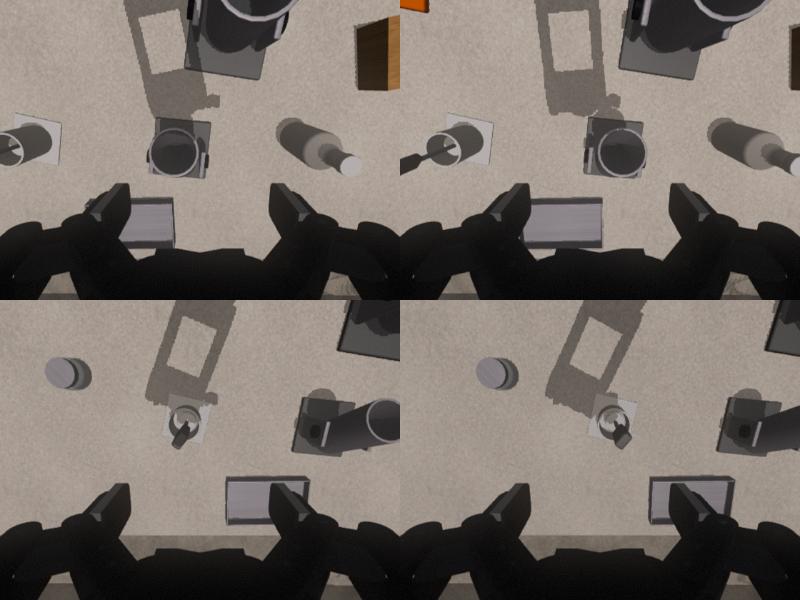

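The wrist views show the jar mouth at (175,152) and (622,150) in the mosaic, and the brush handle at (182,435) and (620,437). I fit known shapes (hollow cylinder, brush, holder) to the merged clouds and check each view against the fit.

```bash
cat > fit.py <<'E'
from h import *
from scipy.optimize import least_squares
from scipy.spatial.transform import Rotation as Ro
def near(views,c,r,z0,z1):
    out=[]
    for n in views:
        P,_=cloud(n); P=P.reshape(-1,3)
        m=(np.hypot(P[:,0]-c[0],P[:,1]-c[1])<r)&(P[:,2]>z0)&(P[:,2]<z1); out.append(P[m])
    return out
def box2(q): return np.linalg.norm(np.maximum(q,0),axis=-1)+np.minimum(q.max(-1),0)
def jar(p,X):
    a=Ro.from_euler("xyz",[p[3],p[4],0]).apply([0,0,1]); d=X-p[:3]; t=d@a; r=np.linalg.norm(d-t[:,None]*a,axis=1)
    return box2(np.stack([abs(r-.034)-.002,abs(t-.035)-.080],-1))
def brush(p,X):
    L=Ro.from_euler("xyz",[p[3],p[4],p[5]]).inv().apply(X-p[:3]); r=np.hypot(L[:,0],L[:,1]); z=L[:,2]
    h=box2(np.stack([r-.02,abs(z-.0275)-.0275],-1)); s=box2(np.stack([r-.004,abs(z-.1025)-.0475],-1))
    g=box2(np.stack([abs(L[:,0])-.012,abs(L[:,1])-.007,abs(z-.19)-.04],-1))
    return np.minimum(np.minimum(h,s),g)
def holder(p,X):
    r=np.hypot(X[:,0]-p[0],X[:,1]-p[1]); return box2(np.stack([abs(r-.032)-.002,abs(X[:,2]-.045-p[2])-.045],-1))
def fit(f,p0,Xs,free=None):
    X=np.vstack(Xs); s=least_squares(lambda p:f(p,X),p0,loss="soft_l1",f_scale=.002)
    return s
if __name__=="__main__":
    J=near(["side0","top0","wj1","wj2"],(.59,.15),.075,.115,.215)
    s=fit(jar,[.6,.15,.08,0,-.4],J); p=s.x
    for k in range(3):   # refine: keep inliers
        J2=[x[abs(jar(p,x))<.006] for x in J]; p=fit(jar,p,J2).x
    a=Ro.from_euler("xyz",[p[3],p[4],0]).apply([0,0,1]); m=p[:3]+.115*a
    print("jar axle",p[:3].round(4),"axis",a.round(4),"lean",np.arccos(a[2]).round(3),"az",np.arctan2(a[1],a[0]).round(3),"mouth",m.round(4))
    print(" res mm",[(len(x),(np.median(abs(jar(p,x)))*1e3).round(2),((jar(p,x)).mean()*1e3).round(2)) for x in J2])
    for n,x in zip("s t w1 w2".split(),J2):
        q=fit(jar,p,[x]).x; a2=Ro.from_euler("xyz",[q[3],q[4],0]).apply([0,0,1]); print("  ",n,"mouth",(q[:3]+.115*a2).round(4),"axle",q[:3].round(4))
    V=["side0","top0","wb1","wb2"]
    B=near(V,(.588,-.165),.07,.105,.26); best=None
    for y in np.arange(0,np.pi,.3):
        s=fit(brush,[.588,-.165,.006,0,0,y],B)
        if best is None or s.cost<best.cost: best=s
    b=best.x; B2=[x[abs(brush(b,x))<.005] for x in B]; b=fit(brush,b,B2).x
    print("brush",b.round(4)," res",[(len(x),len(x0),(brush(b,x).mean()*1e3).round(2)) for x,x0 in zip(B2,B)])
    print(" grip pt",(b[:3]+Ro.from_euler("xyz",b[3:]).apply([0,0,.19])).round(4),"top z",(b[:3]+Ro.from_euler("xyz",b[3:]).apply([0,0,.23])).round(4))
    for n,x in zip(V,B2):
        q=fit(brush,b,[x]).x; print("  ",n,q.round(3),(q[:3]+Ro.from_euler("xyz",q[3:]).apply([0,0,.19])).round(4))
    H=near(V,(.588,-.165),.06,.02,.1); h=[.588,-.165,0]
    for k in range(4):
        H2=[x[abs(holder(h,x))<(.012,.008,.005,.004)[k]] for x in H]; h=fit(holder,h,H2).x
    print("holder",h.round(4),[(len(x),(holder(h,x).mean()*1e3).round(2)) for x in H2])
    for n,x in zip(V,H2): print("  ",n,fit(holder,h,[x]).x.round(4))
E
python3 fit.py
```

```text
jar axle [0.6063 0.1497 0.0809] axis [-0.3748  0.0363  0.9264] lean 0.386 az 3.045 mouth [0.5632 0.1539 0.1874]
 res mm [(1540, np.float64(0.73), np.float64(-0.04)), (507, np.float64(0.48), np.float64(-0.35)), (1891, np.float64(0.33), np.float64(0.11)), (2108, np.float64(0.24), np.float64(-0.02))]
   s mouth [0.5633 0.153  0.1871] axle [0.6058 0.1491 0.0804]
   t mouth [0.5625 0.1536 0.1874] axle [0.6056 0.15   0.0809]
   w1 mouth [0.5632 0.1542 0.1874] axle [0.6066 0.15   0.081 ]
   w2 mouth [0.5631 0.154  0.1874] axle [0.6066 0.1498 0.081 ]
brush [ 5.8590e-01 -1.6660e-01  6.6000e-03  3.0000e-03  1.1000e-03  2.4588e+00]  res [(309, 309, np.float64(-0.2)), (99, 99, np.float64(-0.72)), (529, 529, np.float64(0.0)), (651, 651, np.float64(-0.08))]
 grip pt [ 0.5861 -0.166   0.1966] top z [ 0.5862 -0.1659  0.2366]
   side0 [ 5.860e-01 -1.670e-01  7.000e-03  1.000e-03  3.000e-03  2.475e+00] [ 0.5862 -0.1668  0.1967]
   top0 [ 5.860e-01 -1.660e-01  5.000e-03  1.000e-03 -2.000e-03  2.499e+00] [ 0.5865 -0.1657  0.1951]
   wb1 [ 5.860e-01 -1.660e-01  7.000e-03  1.000e-03 -2.000e-03  2.457e+00] [ 0.5861 -0.1657  0.1966]
   wb2 [ 5.860e-01 -1.660e-01  7.000e-03  1.000e-03  1.000e-03  2.462e+00] [ 0.5861 -0.1657  0.1966]
holder [ 0.5878 -0.1699  0.0011] [(657, np.float64(-0.2)), (295, np.float64(-0.19)), (797, np.float64(-0.01)), (709, np.float64(-0.14))]
   side0 [ 0.5878 -0.1708  0.0017]
   top0 [ 0.5879 -0.1698  0.0013]
   wb1 [ 0.5879 -0.1695  0.001 ]
   wb2 [ 0.5879 -0.1694  0.001 ]
```

All views agree to within about 1 mm, and the heights match the text (axle at 81 mm, brush top at 236 mm, rim at 91 mm). Grasping the brush now.

```bash
cat >> h.py <<'E'
from scipy.spatial.transform import Rotation as Ro
MOUTH=np.array([.5632,.1539,.1874]); A=np.array([-.3748,.0363,.9264]); A/=np.linalg.norm(A)
HOLD=np.array([.5878,-.1699]); GY=2.459
def st(l):
    o=observe(); print(l,round(o["time_s"],2),o["eef_pos"].round(4),"F",o["ft_force"].round(2),"open",round(o["opening"],4),"gf",round(o["grasp_force"],1)); return o
def shot(name):
    c=get_calibration("wrist"); im,d=get_image("wrist")
    cv2.imwrite(f"pics/{name}.png",im[...,::-1]); np.savez(f"pics/{name}.npz",im=im,d=d,K=c["intrinsics"],T=c["world_from_camera"])
def jar_rot(t):  # tool z = -A, tool x turned t about it from the world -x side
    x=np.array([np.cos(t),np.sin(t),0]); x-=A*(x@A); x/=np.linalg.norm(x); z=-A
    return Ro.from_matrix(np.stack([x,np.cross(z,x),z],1)).as_euler("xyz")
E
python3 - <<'E'
from h import *
P,_=cloud("top0"); m=(P[...,0]>.25)&(P[...,0]<.53)&(P[...,1]>.1)&(P[...,1]<.4)&(P[...,2]>.1); Q=P[m]; print("big rack",Q.min(0).round(3),Q.max(0).round(3))
R=[np.pi,0,GY]; g=[.5861,-.1660]
gripper_to(.055,60)
movep(g+[.29],R); st("above")
move_l(g+[.1776],feed=.08,max_force=8); st("at")
gripper_to(0,60); o=st("grip")
move_l(g+[.40],feed=.12); st("lift")
q=o["q"]
for t in np.arange(1.2,4.6,.3):
    print(round(t,1),[None if (k:=inverse_kinematics(MOUTH+A*s,jar_rot(t))) is None else k.round(2).tolist() for s in (.235,.03)])
shot("held"); s=get_image("side")[0]; cv2.imwrite("pics/held_s.png",s[...,::-1])
w=cv2.imread("pics/held.png"); cv2.imwrite("pics/held_m.png",cv2.resize(np.hstack([w,s[...,::-1]]),(800,300)))
E
```

```text
big rack [0.32  0.171 0.1  ] [0.412 0.293 0.258]
above 6.34 [ 0.5864 -0.1663  0.2908] F [ 0.76 -0.5   1.51] open 0.0555 gf 0.0
at 7.9 [ 0.5865 -0.1662  0.1783] F [ 0.11 -1.18  0.6 ] open 0.055 gf 0.0
grip 8.34 [ 0.5862 -0.1661  0.1778] F [-0.33 -0.11  0.94] open 0.0132 gf 59.1
lift 10.34 [ 0.5859 -0.1659  0.3991] F [ 0.31 -0.04 -1.03] open 0.0131 gf 58.9
1.2 [[0.26, -0.42, 1.84, -0.14, 1.35, 0.62], [0.2, -0.16, 1.99, -0.14, 0.94, 0.61]]
1.5 [[0.26, -0.42, 1.84, -0.14, 1.35, 0.34], [0.2, -0.16, 1.99, -0.14, 0.94, 0.33]]
1.8 [[0.26, -0.42, 1.84, -0.14, 1.35, 0.06], [0.2, -0.16, 1.99, -0.14, 0.94, 0.05]]
2.1 [[0.26, -0.42, 1.84, -0.14, 1.35, -0.23], [0.2, -0.16, 1.99, -0.14, 0.94, -0.23]]
2.4 [[0.26, -0.42, 1.84, -0.14, 1.35, -0.53], [0.2, -0.16, 1.99, -0.14, 0.94, -0.53]]
2.7 [[0.26, -0.42, 1.84, -0.14, 1.35, -0.84], [0.2, -0.16, 1.99, -0.14, 0.94, -0.84]]
3.0 [[0.26, -0.42, 1.84, -0.14, 1.35, -1.16], [0.2, -0.16, 1.99, -0.14, 0.94, -1.16]]
3.3 [[0.26, -0.42, 1.84, -0.14, 1.35, -1.48], [0.2, -0.16, 1.99, -0.14, 0.94, -1.49]]
3.6 [[0.26, -0.42, 1.84, -0.14, 1.35, -1.8], [0.2, -0.16, 1.99, -0.14, 0.94, -1.8]]
3.9 [[0.26, -0.42, 1.84, -0.14, 1.35, -2.1], [0.2, -0.16, 1.99, -0.14, 0.94, -2.11]]
4.2 [[0.26, -0.42, 1.84, -0.14, 1.35, -2.39], [0.2, -0.16, 1.99, -0.14, 0.94, -2.4]]
4.5 [[0.26, -0.42, 1.84, -0.14, 1.35, -2.67], [0.2, -0.16, 1.99, -0.14, 0.94, -2.68]]
```

View pics/held_m.png

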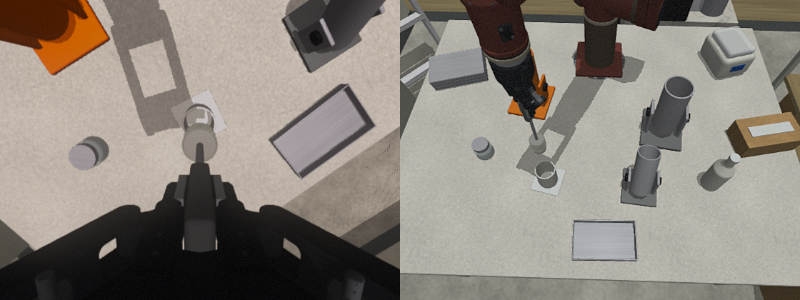

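The brush is held straight and the holder stands empty. I check its pose in the hand against the nominal one, then move to the mouth.

```bash
python3 - <<'E'
from h import *
from fit import near,brush,fit
B=near(["held"],(.586,-.166),.05,.20,.372)   # head, stem and lower handle below the fingers
p0=[.586,-.166,.228,0,0,GY]; Xs=[x[abs(brush(p0,x))<.008] for x in B]
p=fit(brush,p0,Xs).x; print(len(Xs[0]),"in-hand fit",p.round(4),"mean res",brush(p,Xs[0]).mean())
if np.hypot(*(p[:2]-[.586,-.166]))<.005:
    R=jar_rot(3.6)
    move_l(MOUTH+A*.231,feed=.18,rotation=R); hold(.3); st("above mouth")
    get=get_image("side")[0]; shot("mouth")
    cv2.imwrite("pics/mouth_m.png",np.hstack([cv2.resize(cv2.imread("pics/mouth.png"),(400,300)),cv2.resize(get[80:305,200:500,::-1],(400,300))]))
E
```

```text
2203 in-hand fit [ 5.8450e-01 -1.6510e-01  2.2790e-01 -1.7000e-03 -9.7000e-03  2.6628e+00] mean res 4.993176681562766e-05
above mouth 12.82 [0.4768 0.162  0.4013] F [ 0.23  0.03 -0.41] open 0.0136 gf 59.0
```

View pics/mouth_m.png

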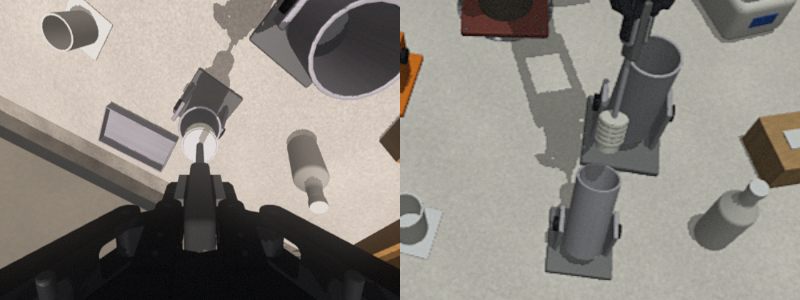

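The side view shows the brush head at (612,130), in line with and above the jar mouth at (598,180). The wrist view agrees. First stroke: fast to 95 mm, then slowly until it presses.

```bash
cat >> h.py <<'E'
def tip(s,feed,f=None):  # brush tip to s along the axis (0 = mouth, + = out)
    return move_l(MOUTH+A*(.171+s),feed=feed,max_force=f)
def rep(l):
    F=np.mean([(hold(.03),observe()["ft_force"])[1] for _ in range(6)],0); o=observe()
    e=o["eef_pos"]-MOUTH; s=e@A-.171; print(l,"t",round(o["time_s"],2),"tip s mm",round(s*1e3,2),"lat mm",(np.linalg.norm(e-(e@A)*A)*1e3).round(2),"Fax",round(F@A,2),"Flat",np.linalg.norm(F-(F@A)*A).round(2),"open",round(o["opening"],4)); return s,F@A
def stroke():
    if tip(-.095,.09,7): rep("EARLY STOP"); return
    _,f0=rep("pre"); hit=tip(-.150,.02,5.0); s,f1=rep("press"); print("hit",hit,"dF",round(f1-f0,2))
    tip(-.020,.10); rep("up")
E
python3 - <<'E'
from h import *
rep("start"); stroke()
E
```

```text
start t 13.12 tip s mm 60.0 lat mm 0.02 Fax -1.01 Flat 0.35 open 0.0138
pre t 15.19 tip s mm -94.69 lat mm 0.22 Fax -0.79 Flat 0.34 open 0.0134
press t 16.78 tip s mm -119.34 lat mm 0.24 Fax 5.04 Flat 0.25 open 0.0131
hit True dF 5.83
up t 18.13 tip s mm -20.68 lat mm 0.44 Fax -0.82 Flat 0.62 open 0.0134
```

The plate was felt at about 114–119 mm with 5.8 N, inside the gentle range. Two more strokes, then draw the brush out.

```bash
python3 - <<'E'
from h import *
s=get_image("side")[0][80:305,200:500,::-1]
stroke(); stroke()
tip(.065,.12); rep("out"); shot("out")
c=get_calibration("side"); im,d=get_image("side"); np.savez("pics/side_out.npz",im=im,d=d,K=c["intrinsics"],T=c["world_from_camera"])
cv2.imwrite("pics/up_m.png",np.hstack([cv2.resize(s,(400,300)),cv2.resize(im[80:305,200:500,::-1],(400,300))]))
E
```

```text
pre t 19.37 tip s mm -94.28 lat mm 0.58 Fax -0.91 Flat 0.56 open 0.0131
press t 20.95 tip s mm -119.07 lat mm 0.26 Fax 4.78 Flat 0.55 open 0.0133
hit True dF 5.69
up t 22.3 tip s mm -20.68 lat mm 0.44 Fax -0.92 Flat 0.46 open 0.0132
pre t 23.48 tip s mm -94.32 lat mm 0.56 Fax -0.9 Flat 0.65 open 0.0134
press t 25.07 tip s mm -119.07 lat mm 0.26 Fax 4.49 Flat 0.3 open 0.0131
hit True dF 5.39
up t 26.42 tip s mm -20.68 lat mm 0.43 Fax -0.48 Flat 0.15 open 0.0134
out t 27.48 tip s mm 63.94 lat mm 0.58 Fax -0.71 Flat 0.32 open 0.0135
```

View pics/up_m.png

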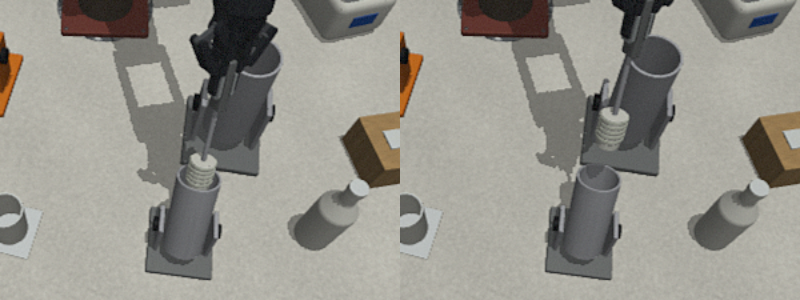

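The left picture shows the bristles at the mouth, at (200,170), during the up stroke. The right one shows the head drawn out and the jar unmoved. Returning the brush to its holder.

```bash
python3 - <<'E'
from h import *
R=[np.pi,0,GY]; h=[HOLD[0]+.001,HOLD[1]-.001]
move_l(h+[.40],feed=.18,rotation=R); st("above holder")
e=move_l(h+[.195],feed=.12,max_force=7); st(f"in {e}")
if not e:
    e=move_l(h+[.160],feed=.02,max_force=3.5); o=st(f"floor {e}")
    if e and abs(o["eef_pos"][2]-.1766)<.008:
        gripper_to(.05); st("released"); hold(.3)
        move_l(h+[.30],feed=.1); st("up"); movep([.50,-.17,.40],[np.pi,0,np.pi]); hold(.3)
        shot("fin"); im=get_image("side")[0]
        cv2.imwrite("pics/fin_m.png",np.hstack([cv2.resize(cv2.imread("pics/fin.png"),(400,300)),cv2.resize(im[...,::-1],(400,300))]))
        from fit import near,brush,fit
        B=near(["fin"],(.588,-.169),.06,.105,.26); p=fit(brush,[.588,-.17,.006,0,0,GY],B).x; print("brush",p.round(4),len(B[0]),brush(p,B[0]).mean())
E
```

```text
above holder 29.68 [ 0.5887 -0.1702  0.4004] F [-0.34 -0.09 -0.69] open 0.0137 gf 58.9
in False 31.54 [ 0.5893 -0.1711  0.196 ] F [-0.88  0.21 -0.6 ] open 0.0128 gf 58.9
floor True 32.59 [ 0.5887 -0.1709  0.1742] F [1.04 0.17 3.01] open 0.0134 gf 59.6
released 33.03 [ 0.588  -0.1706  0.1735] F [-0.44 -0.12 -0.02] open 0.0501 gf 0.0
up 34.75 [ 0.5884 -0.1707  0.2989] F [-0.04  0.23 -0.41] open 0.05 gf 0.0
brush [ 5.8830e-01 -1.7030e-01  6.6000e-03  8.0000e-04 -2.2000e-03  2.4492e+00] 819 -8.947263764353272e-06
```

View pics/fin_m.png

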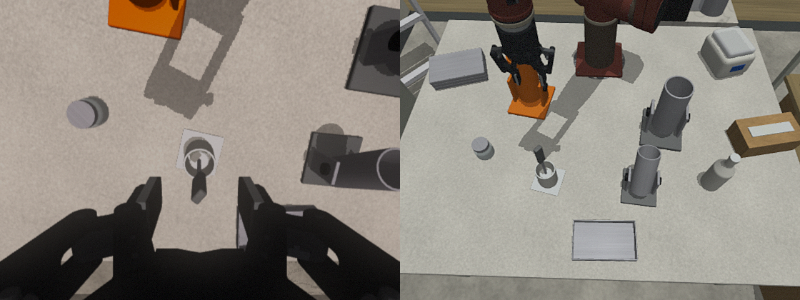

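The brush stands upright in its holder at side-view (543,170), its tip at z = 6.6 mm, which is the floor. Nothing else has moved and the arm is clear, so I hand in.

```bash
python3 -c "
from plant import *
print(job_done())"
```

```text
the job is handed in; nothing more can be done
None
```

I pressed the drip plate three times, gently (5.4–5.8 N), with the bristles drawn up to the jar mouth each time, put the brush back head down on the holder floor and let go, and handed the job in at about 36 s; the final pictures show the other things where they were.

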